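# Hold a magnet coil in the sprung V jaw for fastening

## Robot

A 7-joint arm with a two-finger parallel gripper is mounted at the origin on the work surface. World frame = base frame: x ahead of the robot, y to its left, z up, the work surface at z = 0. Lengths are in m, angles in rad, forces in N, time in s.
With the tool pointing down it reaches from about 0.4 to 0.85 m from the base axis. Payload 10.4 kg.
Tool frame: the origin (TCP) lies midway between the tips of the shut fingers; the grasp point (between the pads) lies 19 mm behind it; z points along the fingers, y is the line along which they close (so a half turn about z gives the same grasp; the last joint's range is limited). The gripper opens to 87 mm and grips with 3 to 60 N. Pads are 19 mm wide; open, the fingers measure 117 mm over their backs; the gripper's body (75 mm by 190 mm) begins 51 mm behind the grasp point.
Start: joints at [1.236, 0.332, -0.065, 1.46, 0.022, 1.35, -0.088], TCP at [0.192, -0.595, 0.223] pointing down, gripper open.
Joint ranges: [-2.6, 2.6], [-0.5, 2.12], [-1.47, 1.34], [0.16, 2.42], [-1.27, 4.41], [0.06, 2.06], [-2.6, 2.6]. Speed limits (rad/s): [2.22, 2.22, 2.79, 2.79, 3.14, 3.14, 3.14].

## Interface

Orientations are given as a unit quaternion [x, y, z, w].
In Python, from bench import r gives the robot as it stands.
- The arm moves only by the tool arm_command, never from a script. Its argument "moves" is one flat list of numbers, 4 for each row, row after row: the shift along the tool's x, y, z in cm, then the turn about the tool's z in degrees. A call has 1 to 12 rows; each row shifts and turns the commanded pose from where the row before left it, along the tool's axes as they then stand; what a row does not reach is not made up. A row lasts 1/12 s, in which the tool goes at most 41.7 mm and 7.16 degrees, less where a joint would pass 70% of its speed; a pose out of reach is approached as far as the arm can. A call with a gripper value outside its range is refused whole. "fingers" is the opening in per cent of the stroke, from 0 (shut) to 100 (fully open), set as the call begins (left out, the last holds). The fingers move at their own pace and stop on an object; "squeeze" is the grip in N (left out, the last holds). Time passes only in rows, so rows that do not move let the fingers close. It gives the time, the measured TCP pose, the force, the opening and the grip force at its end, in the units of the state.
- r.read_state(): the state, without advancing time (a new reading comes with each control period).
- r.camera(name): name is "scene" or "top" or "wrist"; returns the picture (384x512x3 uint8, red, green, blue); there is no depth.
- r.camera_info(name): a dict with "fx", "fy", "cx", "cy" (pixels), "k1" (the pictures are not rectified: a ray, as slopes to the right and down, at radius r is drawn at 1 + k1 r^2 times it, then the intrinsics apply), "origin" and "attitude" of the camera in the world. Camera axes: x right, y up, looking along -z (the intrinsics and any distortion apply to the point x, -y, -z); pixel columns grow to the right and rows downward; lengths in m; the calibration is good to about 2 mm. A picture is of the moment at which its call begins: read the wrist's pose just before it. camera_info takes no time and is no camera call; for the wrist camera it gives the pose at the moment of the call.
- r.close_job(): hands the job in; it is judged then, once.
The state is a dict: "time": time; "joint_positions": joint angles; "joint_vel": joint speeds; "joint_torque": joint torques, N m; "ee_pos": TCP position; "eef_rot": TCP orientation; "ft_force": force on the tool from outside, world axes, zero at the start; "torque": the same for the moment, N m; "width": finger opening in m; "grip_force": force on a finger pad.
Only numpy, scipy, OpenCV 4.12 (cv2) and the standard library are available. Lean on these libraries where they do the work, as an engineer would, in place of code of your own. Each camera call takes 0.05 s, during which the arm holds its last target. There are 200 camera calls.

## Task

Slide the copper-wound coil with the orange flanges straight up off its post, stand it on the deck of the grey assembly fixture and press it into the middle of the blue sprung V jaw until the red pointer lies in the green zone (about 8 N), without ever driving the jaw to its end stop. Keep it upright and pressed with that steady force, as a third hand for the colleague who will screw the strap on: hold for about three seconds and finish while still gripping and pressing, without letting go. Leave the white coil and everything else on the bench where it is.

Things in the scene. Friction and masses are not known exactly. Their poses are not given: they have to be found in the camera images.
- coil_center (a point): Centre (half-way up, on the axis) of the copper coil to be handled: upright round bobbin 52 mm in diameter, 50 mm high, orange flanges 6 mm thick at both ends, copper-coloured winding 51 mm in diameter between, vertical through bore 24 mm wide, two tiny brass tags on top; 0.28 to 0.44 kg. z is its axis, up. It starts over one of the stand's two posts, resting on the stand's plate.
- spare_center (a point): Centre of the spare coil, of the same size but all white, on the other post of the stand. Leave it there.
- stand: Fixed aluminium plate 75 x 190 x 12 mm (x, y, z) with two upright steel posts 18 mm in diameter, standing on the plate 55 mm to either side of its centre along its y; post tops are 74 mm above the bench, so they stick out 12 mm above a coil. Origin: centre of the plate's underside.
- seat (a point): Point on the top of the fixture's deck (12 mm above the bench), on the axis of a coil that just touches both faces of the V jaw at rest. x (level) is the direction in which the coil is pressed and the jaw yields, y is across, z up. On the -x side the deck is level and clear for 90 mm; it reaches 58 mm to either side.
- fixture: The fixed grey fixture; origin 12 mm under seat, same axes. Behind the jaw stands a cream spring housing (x 87 to 123 mm, y +-35 mm, top 60 mm above the bench) with a black adjuster to x 135 mm; beside the jaw a white scale rail (x 30 to 86 mm, y 42 to 54 mm, top 50 mm above the bench) with the green zone on top.
- jaw (a joint): How far the blue V jaw is pushed back along the seat's +x, in m: 0 at rest, 0.025 at its end stop. A 600 N/m spring without preload pushes it back to 0, so 8 N is 0.0133. The red pointer moves with it and is in the green zone from 0.0085 to 0.0175.
- jaw_face (a point): Bottom of the V on the blue jaw, 37 mm above the deck, 27.7 mm along +x from the seat's axis at rest; it moves with the jaw. The jaw is 40 mm wide and reaches from 2 to 38 mm above the deck. Its two faces, each turned 20 degrees, make a shallow V opening to -x, and end 18 mm from the middle and 21 mm ahead of the coil's axis, so fingers at the coil's sides (+-y) clear it.
- strap: Bystander: loose aluminium hat-shaped strap, 18 x 116 x 33 mm, lying behind the work. Leave it.
- solvent_mid (a point): Bystander: amber glass bottle, 60 mm in diameter, 130 mm high; point on its axis 40 mm up. Leave it.
- jar_mid (a point): Bystander: pale jar, 64 mm in diameter, 70 mm high; point on its axis 40 mm up. Leave it.
- tray: Bystander: blue open parts tray, 140 x 100 x 35 mm, at the side. Leave it.
- driver: Bystander: loose screwdriver lying on the bench near the robot. Leave it.
- wrench: Bystander: loose wrench lying at the side. Leave it.
Not all that is in view belongs to the job. Leave any black or turquoise look-alike of the part that bears coil_center alone.

How it is judged:
On the way, in this order (a step that is already met when the one before it is completed fails the run):
1. the copper coil has been slid up clear of its post (z of coil_center in the frame of stand above 0.1 m and contact force between coil and the fingers above 1 N), for 0.1 s.
2. the coil stands on the deck, pressed into the V with the jaw 7.5 to 18.5 mm back, steadily for 2.5 s (value of joint jaw between 0.0075 and 0.0185 m and contact force between coil and jaw between 4 and 13 N and y of coil_center in the frame of seat between -0.006 and 0.006 m and z of coil_center in the frame of seat between 0.021 and 0.031 m and angle between coil_center's own z axis and vertical below 0.14 rad and contact force between coil and the fingers above 1 N and linear speed of coil below 0.02 m/s and velocity of joint jaw between -0.02 and 0.02 m/s), for 2.5 s.
At the end, for the whole second after the job is handed in: Fingers still hold the copper coil: upright within 8 degrees, foot within 6 mm of the deck, centred within 6 mm, pressed on the jaw with 4 to 13 N, jaw 7.5 to 18.5 mm back, at rest; white coil moved under 15 mm, bystanders under 30 mm (all of step 2 and distance of spare_center from where it was at the start of the episode below 0.015 m and distance of each of strap, solvent_mid, jar_mid, tray, driver, wrench from where it was at the start of the episode below 0.03 m); the arm keeps its last pose, push and grip.
It fails at once if the jaw is driven to its end stop (over 23.5 mm) (value of joint jaw above 0.0235 m).
It fails at once if the white coil is moved by over 15 mm (distance of spare_center from where it was at the start of the episode above 0.015 m).
It fails at once if a bystander is moved by over 30 mm (distance of any of strap, solvent_mid, jar_mid, tray, driver, wrench from where it was at the start of the episode above 0.03 m).
It also fails if it takes over 48 s, if anything falls off the work surface, if the arm or the gripper's body presses on something with over 40 N, if the wrist force passes 120 N, or if a joint passes its speed limit or range.

## Working session

There is one attempt and no reset: what is moved stays moved. The work goes in short steps, Python scripts to look and compute and a tool call to move; the robot and the scene stay as the last step left them, time stands still between calls to the robot, and variables do not carry over. Pictures are saved under pics/ and viewed, at most 10 in all, crops included, and the job is handed in when it is done.

Besides the shell and the picture viewer there is one more tool, called after "Request:" as name(argument=value, ...), one argument or row to a line, values as JSON. arm_command: Moves the arm, as the interface text tells. Its arguments: {"type":"object","properties":{"moves":{"type":"array"},"fingers":{"type":"number"},"squeeze":{"type":"number"}},"required":["moves"]}

```bash
mkdir -p pics; ls
cat > h.py <<'E'
import numpy as np, cv2
from bench import r
from scipy.spatial.transform import Rotation as R
def att(a):
    a=np.array(a,float)
    return a if a.shape==(3,3) else R.from_quat(a).as_matrix()
def ray(info,u,v):
    K=np.array([[info['fx'],0,info['cx']],[0,info['fy'],info['cy']],[0,0,1.]])
    p=cv2.undistortPoints(np.array([[[u,v]]],float),K,np.array([info['k1'],0,0,0.]))[0,0]
    d=att(info['attitude'])@np.array([p[0],-p[1],-1.])
    return np.array(info['origin']),d
def onz(info,u,v,z):
    o,d=ray(info,u,v); return o+d*(z-o[2])/d[2]
def proj(info,P):
    c=att(info['attitude']).T@(np.array(P)-np.array(info['origin']))
    x,y=c[0]/-c[2],-c[1]/-c[2]; s=1+info['k1']*(x*x+y*y)
    return info['cx']+info['fx']*x*s, info['cy']+info['fy']*y*s
def snap(n,f):
    i=r.camera_info(n); im=cv2.cvtColor(r.camera(n),cv2.COLOR_RGB2BGR); cv2.imwrite('pics/'+f,im); return i,im
E
python3 - <<'E'
from h import *
s=r.read_state(); print(s)
for n in('top','scene'):
    i,im=snap(n,n+'0.png'); print(n,i)
E
```

```text
pics
{'time': 0.0, 'joint_positions': array([ 1.2363834 ,  0.33285409, -0.06469597,  1.4609591 ,  0.02162773,
        1.34988737, -0.08852898]), 'joint_vel': array([-7.60147560e-05,  3.32762517e-04,  1.18115123e-03, -6.09682789e-04,
        1.13359930e-03,  1.08895970e-03,  8.14775480e-04]), 'joint_torque': array([ 4.95295772e-04, -6.23249388e+01,  2.48217839e-02, -3.89907861e+01,
       -6.13019359e-02,  3.94631142e-02,  1.14911159e-04]), 'ee_pos': array([ 0.19160336, -0.59449561,  0.22175655]), 'eef_rot': array([ 9.87871352e-01,  1.55272962e-01, -1.56044363e-04, -6.88328185e-04]), 'ft_force': array([0.12841845, 0.39702198, 0.20926824]), 'torque': array([ 0.02257228, -0.03989942,  0.06629948]), 'grip_force': 0.0, 'width': 0.08692971454657344}
top {'fx': 347.4817220955126, 'fy': 347.4817220955126, 'cx': 258.7446463863623, 'cy': 190.9421703118976, 'k1': -0.0883070436580063, 'origin': array([0.41831616, 0.01629677, 1.11414898]), 'attitude': array([ 0.02880858, -0.05198777, -0.69605446,  0.71552465])}
scene {'fx': 439.6497436320732, 'fy': 439.6497436320732, 'cx': 251.94013154032118, 'cy': 182.97108526646227, 'k1': 0.059752949253243086, 'origin': array([ 1.23710715, -0.353436  ,  0.99890018]), 'attitude': array([0.29024043, 0.18170854, 0.50304227, 0.7935307 ])}
```

View pics/top0.png

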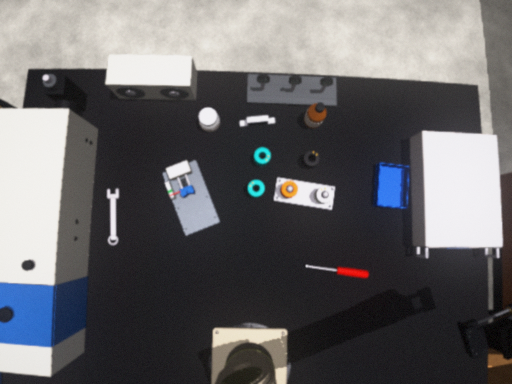

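View pics/scene0.png

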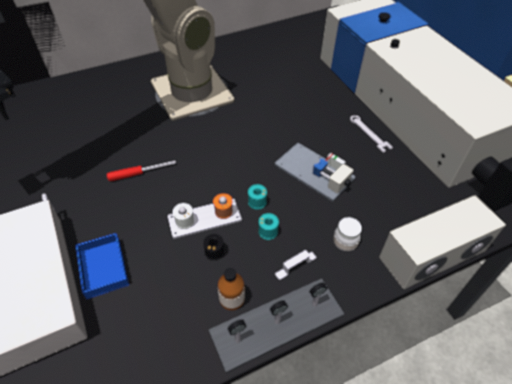

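Top view: the candidates for the part are the orange/copper coil at (289,188), white at (323,196), turquoise at (262,156) and (256,188), and black at (312,158). The orange one fits the description because it has orange flanges and sits on a stand post. The fixture is at (190,197), with its housing toward the top of the image. I'll measure and confirm in one enlarged crop.

Run:
```python
from h import *
im=cv2.imread('pics/top0.png'); i=r.camera_info('top')
hsv=cv2.cvtColor(im,cv2.COLOR_BGR2HSV)
def big(m,box):
    q=np.zeros_like(m); x0,y0,x1,y1=box; q[y0:y1,x0:x1]=m[y0:y1,x0:x1]
    c=max(cv2.findContours(q,cv2.RETR_EXTERNAL,cv2.CHAIN_APPROX_NONE)[0],key=cv2.contourArea)
    return c
org=cv2.inRange(hsv,(5,120,90),(22,255,255))
c=big(org,(270,170,310,205)); rc=cv2.minAreaRect(c); print('orange',rc,onz(i,*rc[0],.062))
pl=cv2.inRange(hsv,(0,0,110),(180,80,255))|org
c=big(pl,(265,165,345,220)); rc=cv2.minAreaRect(c); print('stand',rc)
for p in cv2.boxPoints(rc): print(p,onz(i,*p,.012))
print(onz(i,*rc[0],.012))
fx=cv2.inRange(hsv,(0,0,75),(180,255,255))
c=big(fx,(150,150,230,245)); print('fix poly',[(tuple(p[0]),onz(i,*p[0].astype(float),.012).round(3)) for p in cv2.approxPolyDP(c,3,True)])
bl=cv2.inRange(hsv,(100,130,80),(125,255,255)); c=big(bl,(150,150,230,245)); rc=cv2.minAreaRect(c); print('blue',rc,onz(i,*rc[0],.05))
a=cv2.resize(im[150:245,150:250],None,fx=4,fy=4,interpolation=cv2.INTER_CUBIC); b=cv2.resize(im[150:245,245:345],None,fx=4,fy=4,interpolation=cv2.INTER_CUBIC)
cv2.imwrite('pics/crop.png',np.hstack([a,b]))
```

```text
orange ((288.5, 189.0), (16.0, 15.0), 90.0) [ 0.54832514 -0.10769311  0.062     ]
stand ((304.07098388671875, 193.05982971191406), (60.285396575927734, 24.362560272216797), 9.162346839904785)
[272.3732 200.286 ] [ 0.51671029 -0.06251954  0.012     ]
[276.25253 176.23427] [ 0.5946825 -0.0733831  0.012    ]
[335.76877 185.83366] [ 0.56943608 -0.26735934  0.012     ]
[331.88943 209.88539] [ 0.49114889 -0.25476611  0.012     ]
[ 0.54287286 -0.16403784  0.012     ]
fix poly [((np.int32(195), np.int32(160)), array([0.64 , 0.19 , 0.012])), ((np.int32(175), np.int32(163)), array([0.628, 0.253, 0.012])), ((np.int32(162), np.int32(173)), array([0.594, 0.293, 0.012])), ((np.int32(185), np.int32(235)), array([0.399, 0.21 , 0.012])), ((np.int32(219), np.int32(222)), array([0.443, 0.105, 0.012]))]
blue ((186.3275909423828, 190.43104553222656), (8.403613090515137, 13.393258094787598), 66.80140686035156) [0.53602861 0.20564078 0.05      ]
```

View pics/crop.png

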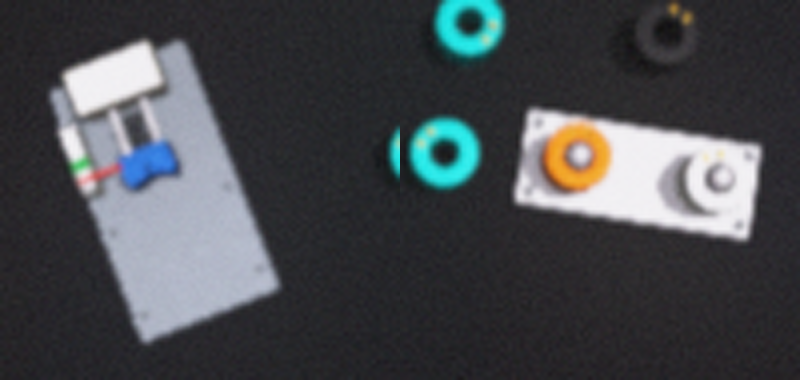

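The crop confirms the orange-flanged coil on the left post and the white coil on the right. The fixture jaw, pointer and rail are as described. The white machine near the start pose could be in the way, so I'll check its corner by triangulation.

Run:
```python
from h import *
t=r.camera_info('top'); s=r.camera_info('scene')
def tri(a,b):
    o1,d1=ray(t,*a);o2,d2=ray(s,*b)
    A=np.array([d1,-d2]).T; k=np.linalg.lstsq(A,o2-o1,rcond=None)[0]; p,q=o1+k[0]*d1,o2+k[1]*d2
    return (p+q)/2,np.linalg.norm(p-q)
print(tri((421,247),(43,198)),tri((424,132),(83,322)))
for z in(0,.1,.2,.3):print(z,onz(t,412,247,z),onz(t,421,247,z), onz(s,43,198,z))
```

```text
(array([ 0.37657769, -0.52253792,  0.09405439]), np.float64(0.023724653530404143)) (array([ 0.73986232, -0.51820967,  0.09605294]), np.float64(0.021337046134954574))
0 [ 0.37637791 -0.52696173  0.        ] [ 0.37670481 -0.55826973  0.        ] [ 0.27770603 -0.5523612   0.        ]
0.1 [ 0.38014206 -0.47820177  0.1       ] [ 0.38043962 -0.50669974  0.1       ] [ 0.37375178 -0.53244678  0.1       ]
0.2 [ 0.38390621 -0.42944182  0.2       ] [ 0.38417443 -0.45512975  0.2       ] [ 0.46979752 -0.51253236  0.2       ]
0.3 [ 0.38767036 -0.38068187  0.3       ] [ 0.38790924 -0.40355976  0.3       ] [ 0.56584327 -0.49261794  0.3       ]
```

Request:
arm_command(
  moves=[1.5,-2.5,0,0,2.5,-2.8,0,0,3,-2.5,0,0,3,-2.5,0,0,3.2,-2.4,0,0,3.2,-2.3,0,0,3.2,-2.3,0,0,3.2,-2.2,0,0,3.2,-2.2,0,0,3.2,-2.2,0,0,3.2,-2.2,0,0,3.2,-2.2,0,0],
  fingers=100,
)

```text
time: 1.1
ee_pos: [0.4444, -0.2146, 0.2225]
eef_rot: [0.988, 0.155, -0.0, 0.0]
ft_force: [0.2, -1.0, 0.4]
width: 0.087
grip_force: 0.0
```

Request:
arm_command(
  moves=[3.2,-1.8,0,0,3.2,-1.8,0,0,3.2,-1.6,0,0,2.4,-1.2,0,0,1.3,-0.6,0,-5,0,0,0,0,0,0,0,0],
)

```text
time: 1.68
ee_pos: [0.5488, -0.1084, 0.222]
eef_rot: [0.98, 0.198, -0.0, -0.0]
ft_force: [-0.0, -0.8, -0.0]
width: 0.087
grip_force: 0.0
```

Run:
```python
from h import *
s=r.read_state(); print(s['ee_pos'],s['eef_rot'],s['joint_positions'],s['ft_force'])
i,im=snap('wrist','w1.png'); print(i)
hsv=cv2.cvtColor(im,cv2.COLOR_BGR2HSV)
m=cv2.inRange(hsv,(5,130,90),(22,255,255))
for c in cv2.findContours(m,cv2.RETR_EXTERNAL,cv2.CHAIN_APPROX_NONE)[0]:
    if cv2.contourArea(c)>200: e=cv2.minEnclosingCircle(c); print(e,cv2.contourArea(c),onz(i,*e[0],.062))
print(proj(i,(.548,-.109,.062)))
```

```text
[ 0.54879045 -0.10840367  0.22199789] [ 9.80123071e-01  1.98389686e-01 -4.43417823e-04 -3.19591256e-04] [ 0.59012843  0.23510928 -0.55378037  1.61425697  0.12609643  1.32923074
 -1.15306135] [-0.00569052 -0.83587785 -0.00733124]
{'fx': 303.901580674244, 'fy': 303.901580674244, 'cx': 257.9556913739073, 'cy': 193.9687943961404, 'k1': -0.07175802475859809, 'origin': array([ 0.62390447, -0.07777318,  0.38480779]), 'attitude': array([-0.1225105 ,  0.08169685, -0.54700699,  0.82407533])}
((373.0, 324.5), 138.4784393310547) 3413.0 [ 0.42668593 -0.32472739  0.062     ]
((418.5, 280.5), 25.1098575592041) 446.5 [ 0.50692707 -0.34507624  0.062     ]
((98.01862335205078, 280.86962890625), 24.869735717773438) 411.5 [0.35035125 0.02485587 0.062     ]
((257.5, 175.5), 25.62235450744629) 1573.5 [ 0.55245028 -0.10711729  0.062     ]
((437.5, 1.5), 29.538209915161133) 776.0 [ 0.78347379 -0.20140767  0.062     ]
(np.float64(257.5086063296854), np.float64(179.79770624004584))
```

View pics/w1.png

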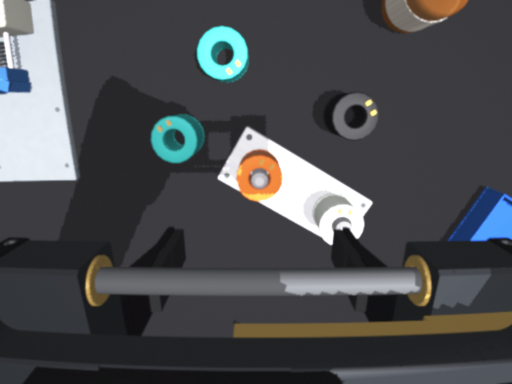

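Wrist view: copper coil at (258,176), spare at (340,217), turquoise at (177,139) and (222,54), black at (355,115). Three estimates agree on (0.549, -0.1085), and the TCP is already over it, so I'll descend 20 cm.

Request:
arm_command(
  moves=[0,0,2,0,0,0,2.5,0,0,0,3,0,0,0,3,0,0,0,2.5,0,0,0,2,0,0,0,2,0,0,0,1.5,0,0,0,1,0,0,0,0.6,0,0,0,0,0,0,0,0,0],
)

```text
time: 2.73
ee_pos: [0.549, -0.1094, 0.0221]
eef_rot: [0.98, 0.198, 0.0, 0.0]
ft_force: [0.0, -0.4, -0.4]
width: 0.0873
grip_force: 0.0
```

Request:
arm_command(
  moves=[0,0,0,0,0,0,0,0,0,0,0,0,0,0,0,0,0,0,0,0,0,0,0,0],
  fingers=0,
  squeeze=40,
)

```text
time: 3.23
ee_pos: [0.549, -0.1089, 0.0217]
eef_rot: [0.98, 0.198, 0.0, 0.0]
ft_force: [0.8, -0.1, -0.1]
width: 0.0552
grip_force: 0.0
```

Request:
arm_command(
  moves=[0,0,0,0,0,0,0,0,0,0,0,0,0,0,0,0],
)

```text
time: 3.57
ee_pos: [0.549, -0.1091, 0.0217]
eef_rot: [0.98, 0.198, 0.0, 0.0]
ft_force: [1.2, -1.8, 1.0]
width: 0.0505
grip_force: 40.0
```

Request:
arm_command(
  moves=[0,0,-0.5,0,0,0,-1,0,0,0,-1,0,0,0,-1,0,0,0,-1.5,0,0,0,-1.5,0,0,0,-1.5,0,0,0,-1,0,0,0,-1,0,0,0,0,0,0,0,0,0],
)

```text
time: 4.48
ee_pos: [0.549, -0.109, 0.1218]
eef_rot: [0.98, 0.198, 0.0, 0.0]
ft_force: [-0.6, -0.3, -3.9]
width: 0.0506
grip_force: 40.0
```

Run:
```python
from h import *
s=r.read_state(); print(s['ee_pos'],s['width'],s['grip_force'],s['ft_force'])
i,im=snap('wrist','w2.png'); j,im2=snap('scene','s2.png')
cv2.imwrite('pics/c2.png',np.hstack([cv2.resize(im,(512,384)),cv2.resize(im2[120:260,150:250],(274,384))]))
```

```text
[ 0.54900834 -0.10898172  0.12183894] 0.05055634510785677 39.999024411962466 [-0.62524433 -0.31672143 -3.86050113]
```

View pics/c2.png

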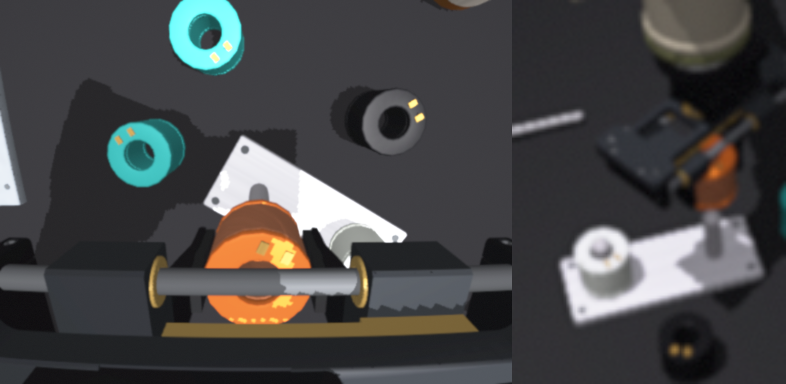

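The wrist and scene crop show the coil held upright and clear of the post, with the spare undisturbed. Next I move to a point 4 cm short of the seat and look again.

Request:
arm_command(
  moves=[0.2,-1.5,0,0,0.3,-2.5,0,0,0.4,-3,0,0,0.4,-3.5,0,0,0.4,-3.5,0,0,0.4,-3.5,0,0,0.4,-3.5,0,0,0.4,-3,0,0,0.4,-2.5,0,0,0.2,-1.8,0,0,0,-1.2,0,0,0,0,0,0],
)

```text
time: 5.58
ee_pos: [0.4645, 0.1799, 0.1211]
eef_rot: [0.98, 0.201, -0.001, -0.001]
ft_force: [-0.9, 0.3, -3.8]
width: 0.0505
grip_force: 40.0
```

Run:
```python
from h import *
s=r.read_state(); print(s['ee_pos'],s['eef_rot'],s['width'],s['joint_positions'])
i,im=snap('wrist','w3.png'); print(proj(i,(.504,.1926,.012)),proj(i,(.5295,.2033,.049)))
print(i['origin'])
```

```text
[0.46446923 0.17991272 0.12106945] [ 9.79668440e-01  2.00621853e-01 -5.28090714e-04 -5.83332460e-04] 0.050455401920045446 [ 0.22304953  0.21577331 -0.74804689  1.88257491  0.16206545  1.10567561
 -1.7534197 ]
(np.float64(261.4252900329017), np.float64(148.01153758399164)) (np.float64(262.2391057592703), np.float64(118.63739898949399))
[0.53949291 0.2107943  0.28388073]
```

View pics/w3.png

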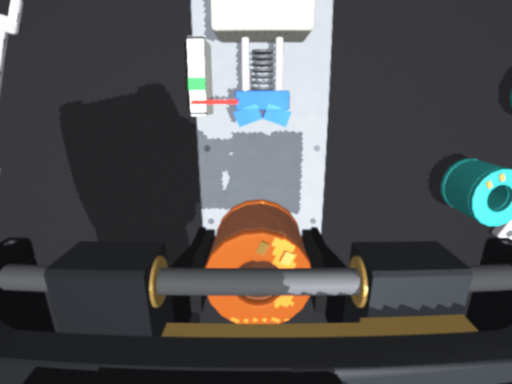

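Wrist view: the fixture is nearly aligned with the tool. The blue jaw is at (263,105), the rail at (197,75) with its green zone at (197,84), and the deck edges at about x=197 and x=328. Now I refine the centreline and heading from the deck edges, and the x position from the jaw.

Run:
```python
from h import *
im=cv2.imread('pics/w3.png'); i=r.camera_info('wrist'); g=cv2.cvtColor(im,cv2.COLOR_BGR2GRAY); hsv=cv2.cvtColor(im,cv2.COLOR_BGR2HSV)
L=[];Rr=[]
for v in range(10,205,6):
    row=cv2.GaussianBlur(g,(5,3),0)[v].astype(int); gd=np.diff(row)
    b=300+np.argmin(gd[300:345]); Rr.append(onz(i,b+1.,v,.012))
    if v>130: a=190+np.argmax(gd[190:215]); L.append(onz(i,a+1.,v,.012))
def fit(P):
    P=np.array(P)[:,:2]
    vx,vy,x,y=cv2.fitLine(P.astype(np.float32),cv2.DIST_HUBER,0,.001,.001).ravel(); s=np.sign(vx); return np.array([vx*s,vy*s]),np.array([x,y])
dl,pl=fit(L);dr,pr=fit(Rr); print('yaw L,R',np.degrees(np.arctan2(dl[1],dl[0])),np.degrees(np.arctan2(dr[1],dr[0])))
n=np.array([-dr[1],dr[0]]); print('width',(pl-pr)@n)
bl=cv2.inRange(hsv,(100,130,60),(125,255,255)); bl[150:]=0
c=max(cv2.findContours(bl,cv2.RETR_EXTERNAL,cv2.CHAIN_APPROX_NONE)[0],key=cv2.contourArea); x,y,w,h=cv2.boundingRect(c); print('blue bbox',x,y,w,h)
B=onz(i,x,y+5,.05),onz(i,x+w,y+5,.05)
O=np.array([.504,.1926])
f=lambda P:(round(float((P[:2]-O)@dr),4),round(float((P[:2]-O)@n),4))
print('blue L,R',f(B[0]),f(B[1]),'mid offset',f((B[0]+B[1])/2))
print('deck edges',f(np.r_[pl,0])[1],f(np.r_[pr,0])[1])
# rail & green ends, z=.05
wh=cv2.inRange(im,(185,185,185),(255,255,255)); col=wh[20:130,194:202].mean(1); r_=np.where(col>128)[0]+20; print('rail rows',r_.min(),r_.max(),f(onz(i,197,r_.max()+.5,.05)),f(onz(i,197,r_.min()-.5,.05)))
gr=cv2.inRange(hsv,(45,100,60),(85,255,255)); x,y,w,h=cv2.boundingRect(gr[:130,180:210]); print('green',x+180,y,w,h,f(onz(i,197,y+h,.05)),f(onz(i,197,y,.05)))
rd=cv2.inRange(hsv,(0,150,90),(6,255,255))|cv2.inRange(hsv,(174,150,90),(180,255,255)); x,y,w,h=cv2.boundingRect(rd[:130,180:240]); print('red',x+180,y,w,h,f(onz(i,195,y+h/2,.051)))
print('TCP rel',f(r.read_state()['ee_pos']))
cv2.imwrite('pics/c3.png',cv2.resize(im[20:170,170:350],(720,600),interpolation=cv2.INTER_CUBIC))
```

```text
yaw L,R 23.012257 23.28334
width 0.11568667
blue bbox 234 90 56 36
blue L,R (0.0449, 0.0182) (0.0448, -0.023) mid offset (0.0449, -0.0024)
deck edges 0.055 -0.0606
rail rows 20 125 (0.023, 0.0469) (0.0967, 0.0431)
green 187 78 18 12 (0.0488, 0.0454) (0.0572, 0.045)
red 193 100 42 3 (0.0406, 0.0472)
TCP rel (-0.0413, 0.0018)
```

View pics/c3.png

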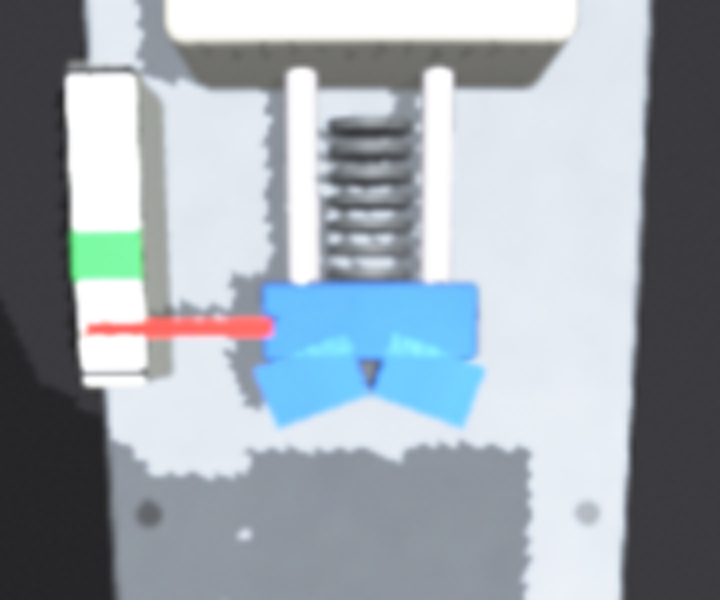

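The crop puts the V bottom at about (262,118), which matches the predicted (262,118.6). Deck edges, jaw and rail all put the centreline 2.6 mm to fixture -y of my estimate. So the tool goes +0.44 cm in y and down 9.9 cm, then forward.

Request:
arm_command(
  moves=[0.2,0.14,1,0,0.2,0.1,1.5,0,0.2,0.1,1.5,0,0.2,0.1,1.5,0,0.2,0,1.5,0,0,0,1,0,0,0,0.8,0,0,0,0.6,0,0,0,0.3,0,0,0,0.1,0,0,0,0,0,0,0,0,0],
)

```text
time: 6.63
ee_pos: [0.4778, 0.1765, 0.0241]
eef_rot: [0.98, 0.198, 0.0, 0.0]
ft_force: [0.6, 0.1, -4.8]
width: 0.0509
grip_force: 40.0
```

```bash
cat > st.py <<'E'
from h import *
def rel():
    s=r.read_state(); h=np.radians(23.15); d=np.array([np.cos(h),np.sin(h)]); n=np.array([-d[1],d[0]])
    p=s['ee_pos'][:2]-np.array([.504,.1926]); f=s['ft_force'][:2]
    q=s['eef_rot']; print('x %.4f y %.4f z %.4f yaw %.2f'%(p@d,p@n+.0026,s['ee_pos'][2],np.degrees(2*np.arctan2(q[1],q[0]))),'F along %.2f across %.2f up %.2f'%(f@d,f@n,s['ft_force'][2]),'t',s['time'],'w',s['width'],s['grip_force'])
if __name__=='__main__': rel()
E
python3 st.py
```

```text
x -0.0304 y -0.0019 z 0.0241 yaw 22.86 F along 0.62 across -0.21 up -4.83 t 6.6333 w 0.050880951892412894 39.99910628511589
```

Request:
arm_command(
  moves=[0.2,-0.1,0.1,-0.3,0.4,-0.1,0.05,0,0.6,0,0.05,0,0.6,0,0,0,0.4,0,0,0,0.3,0,0,0,0,0,0,0,0,0,0,0],
)

```text
time: 7.3
ee_pos: [0.5003, 0.1884, 0.0217]
eef_rot: [0.98, 0.201, 0.001, -0.0]
ft_force: [1.6, 1.0, -2.5]
width: 0.0506
grip_force: 40.0
```

```bash
python3 st.py
```

```text
x -0.0051 y 0.0002 z 0.0217 yaw 23.16 F along 1.86 across 0.24 up -2.50 t 7.3 w 0.05058265500325869 39.99910434412687
```

Request:
arm_command(
  moves=[0.2,0,0,0,0.2,0,0,0,0.2,0,0,0,0.2,0,0,0,0.2,0,0,0,0.2,0,0,0,0,0,0,0,0,0,0,0],
)

```text
time: 7.97
ee_pos: [0.5088, 0.1919, 0.0217]
eef_rot: [0.98, 0.201, -0.002, 0.001]
ft_force: [-12.4, -5.3, 12.5]
width: 0.0506
grip_force: 40.0
```

```bash
python3 st.py; python3 -c "
from h import *
i,im=snap('wrist','w4.png'); cv2.imwrite('pics/c4.png',cv2.resize(im[60:260,150:370],(660,600),interpolation=cv2.INTER_CUBIC))"
```

```text
x 0.0041 y 0.0001 z 0.0217 yaw 23.17 F along -13.45 across 0.03 up 12.48 t 7.9667 w 0.050596599108637445 39.999639816954655
```

View pics/c4.png

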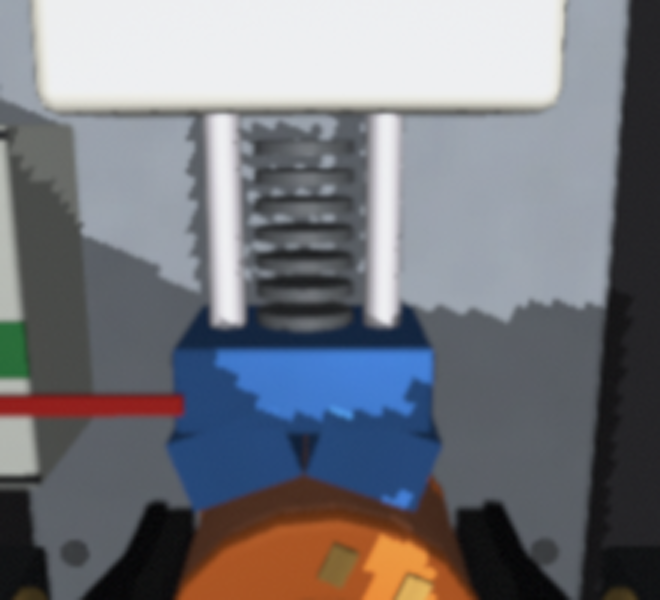

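The crop shows the V bearing centrally on the coil. The pointer is at row 405 and the green zone at 322–375, so the jaw is about 3.5 mm back. The foot bears about 16 N on the deck, and friction adds to the push, so I'll ease the coil up a little.

Request:
arm_command(
  moves=[0,0,-0.05,0,0,0,-0.05,0,0,0,-0.05,0,0,0,0,0,0,0,0,0],
)

```text
time: 8.43
ee_pos: [0.5099, 0.1925, 0.0224]
eef_rot: [0.98, 0.201, -0.001, 0.0]
ft_force: [-4.4, -0.9, -6.1]
width: 0.0506
grip_force: 40.0
```

```bash
python3 st.py
```

```text
x 0.0054 y 0.0002 z 0.0224 yaw 23.17 F along -4.44 across 0.92 up -6.08 t 8.4333 w 0.050586886293043885 39.99817639832129
```

Request:
arm_command(
  moves=[0.1,0,0,0,0.15,0,0,0,0.15,0,0,0,0.15,0,0,0,0.15,0,0,0,0,0,0,0,0,0,0,0],
)

```text
time: 9.02
ee_pos: [0.5161, 0.1951, 0.0225]
eef_rot: [0.98, 0.201, -0.001, 0.0]
ft_force: [-7.5, -1.5, -4.7]
width: 0.0509
grip_force: 40.0
```

```bash
python3 st.py
```

```text
x 0.0122 y 0.0002 z 0.0225 yaw 23.17 F along -7.44 across 1.57 up -4.72 t 9.0167 w 0.050918132247600945 39.998403114146655
```

Request:
arm_command(
  moves=[0.1,0,0,0,0.1,0,0,0,0,0,0,0,0,0,0,0],
)

```text
time: 9.35
ee_pos: [0.5177, 0.1959, 0.0224]
eef_rot: [0.98, 0.201, -0.001, 0.0]
ft_force: [-9.3, -2.3, -4.4]
width: 0.0507
grip_force: 40.0
```

```bash
python3 st.py; python3 -c "
from h import *
i,im=snap('wrist','w5.png'); j,s=snap('scene','s5.png'); cv2.imwrite('pics/c5.png',np.hstack([cv2.resize(im[40:240,130:370],(480,400)),cv2.resize(s[130:210,270:370],(320,400*80*320//(100*400)*100//64),interpolation=cv2.INTER_CUBIC) if 0 else cv2.resize(s[130:230,280:360],(320,400),interpolation=cv2.INTER_CUBIC)]))"; python3 st.py
```

```text
x 0.0139 y 0.0002 z 0.0224 yaw 23.17 F along -9.42 across 1.50 up -4.38 t 9.35 w 0.050748727285182905 39.99844844612134
x 0.0139 y 0.0002 z 0.0225 yaw 23.17 F along -9.03 across 0.92 up -3.89 t 9.45 w 0.050298767392370825 39.9984766614164
```

View pics/c5.png

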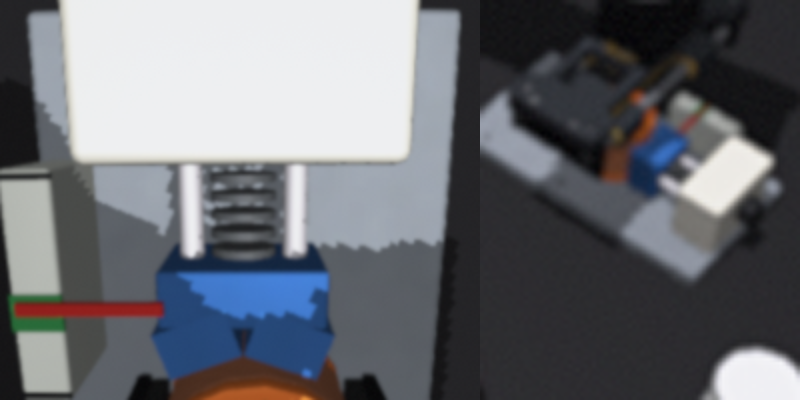

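The pointer sits in the middle of the green zone with the coil centred in the V. I'll hold for three seconds, then check that the coil hasn't shifted or tilted in the grip by comparing its outline with the earlier image.

Request:
arm_command(
  moves=[0,0,0,0,0,0,0,0,0,0,0,0,0,0,0,0,0,0,0,0,0,0,0,0,0,0,0,0,0,0,0,0,0,0,0,0,0,0,0,0,0,0,0,0,0,0,0,0],
)

```text
time: 10.45
ee_pos: [0.5177, 0.1959, 0.0225]
eef_rot: [0.98, 0.201, -0.001, 0.0]
ft_force: [-7.7, -2.6, -3.7]
width: 0.0504
grip_force: 40.0
```

Request:
arm_command(
  moves=[0,0,0,0,0,0,0,0,0,0,0,0,0,0,0,0,0,0,0,0,0,0,0,0,0,0,0,0,0,0,0,0,0,0,0,0,0,0,0,0,0,0,0,0,0,0,0,0],
)

```text
time: 11.45
ee_pos: [0.5177, 0.1959, 0.0225]
eef_rot: [0.98, 0.201, -0.001, 0.0]
ft_force: [-9.0, -2.5, -3.7]
width: 0.0508
grip_force: 40.0
```

Request:
arm_command(
  moves=[0,0,0,0,0,0,0,0,0,0,0,0,0,0,0,0,0,0,0,0,0,0,0,0,0,0,0,0,0,0,0,0,0,0,0,0,0,0,0,0,0,0,0,0,0,0,0,0],
)

```text
time: 12.45
ee_pos: [0.5177, 0.1959, 0.0225]
eef_rot: [0.98, 0.201, -0.001, 0.0]
ft_force: [-8.6, -3.6, -4.3]
width: 0.0506
grip_force: 40.0
```

```bash
python3 st.py
python3 - <<'E'
from h import *
i,im=snap('wrist','w6.png')
for f in('w2','w3','w4','w6'):
    a=cv2.imread(f'pics/{f}.png')[:, 195:320]; h=cv2.cvtColor(a,cv2.COLOR_BGR2HSV)
    m=cv2.inRange(h,(8,200,140),(20,255,255)); m[:200]=0   # lit top flange
    ys,xs=np.where(m); tag=cv2.inRange(h,(18,100,100),(30,255,235)); tag[:200]=0;tag[262:]=0; c=cv2.moments(tag,True)
    print(f,'flange top rows at mid col', [np.where(m[:,k])[0].min() if m[:,k].any() else None for k in(40,55,65,75)],'x',xs.min()+195,xs.max()+195,'bottom',ys.max(),'tags',c['m10']/max(c['m00'],1)+195,c['m01']/max(c['m00'],1))
E
```

```text
x 0.0139 y 0.0002 z 0.0225 yaw 23.17 F along -9.33 across 0.07 up -4.29 t 12.45 w 0.050626760458472614 39.99854548187272Traceback (most recent call last):
  File "<stdin>", line 7, in <module>
    return umr_minimum(a, axis, None, out, keepdims, initial, where)
ValueError: zero-size array to reduction operation minimum which has no identity
```

```bash
python3 -c "
from h import *
cv2.imwrite('pics/c6.png',np.hstack([cv2.resize(cv2.imread('pics/%s.png'%f)[190:335,190:325],(390,420)) for f in('w3','w6')]))"
```

```text
(no output)
```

View pics/c6.png

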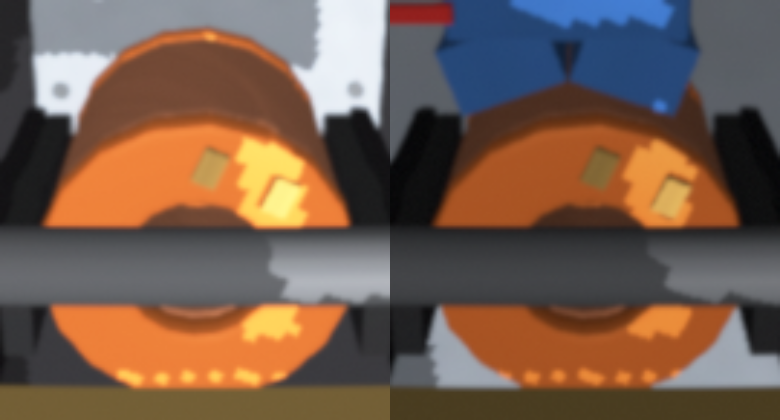

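The flange, tags and bore sit at the same pixels before and after pressing: left tag (210,168) and then (600-390,168). The coil hasn't slipped or tilted in the grip, and force and pose are steady. Handing in.

```bash
python3 -c "
from h import *
print(r.close_job())"
```

```text
the job is handed in; nothing more can be done
None
```

The job is handed in with the copper coil still gripped on the fixture deck and centred in the V. It was held steady for over 3 s at about 8–9 N with the pointer mid-green; no verdict came back.

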